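Dim the light base to its pointer and hold the light-meter probe on the ring

TASK

Check the brightness of the light base: slide its dimmer grip along the track until it is level with the pointer tab and let go of it, then lift the light-meter probe out of its holder and hold it upright with its sprung foot inside the etched ring on the glass slide, pressing gently so that the foot is pushed in about half-way. Finish while still holding the probe there; leave the bottle, beaker and dish where they stand.

Things in the scene. Friction and masses are not known exactly. Their poses are not given: they have to be found in the camera images.
- base: White light base, a fixed box 170 x 350 x 45 mm (its x, y, z); origin at the centre of its underside on the bench, x across it, y along it, z up. A flat lit disc of 126 mm diameter lies flush in its top, centre 88 mm to +y of the origin; on the -y part of its top runs an aluminium dimmer track (34 mm wide, 150 mm long along y, 10 mm high), its centre 85 mm to -y of the origin.
- dimmer (a joint): Travel of the dimmer grip along the base's +y axis, in m: 0 at the -y end of the track, 0.1 at the +y end. It moves with about 1.5 N of friction and stays where it is left.
- dimmer_top (a point): Centre of the top face of the dimmer grip, a black block 28 mm (base x) x 20 mm (base y) x 36 mm high with a thin white line across the middle of its top; the top is 91.5 mm above the bench and everything within the top 34 mm is free to grasp. Axes as the base's.
- pointer: Pointer tab: a fixed flat dark steel tab, 3 mm thick and 12 mm wide, on top of the base beside the track on its +x side, its pointed tip towards the track. Origin on the tab's centre line at the base's top face, 20 mm to +x of the track's middle (the tip begins 3 mm to +x of the origin); axes as the base's. The dimmer is level with it when the middle of the grip has the same base y as this origin.
- slide: Glass slide, 78 x 34 x 3 mm (its x, y, z), fixed flat on the lit disc at any yaw; origin at the centre of its underside. An etched ring lies at its +x end and an etched cross at its -x end.
- ring (a point): Centre of the etched ring on the slide's top face (48 mm above the bench); the dark ring line is 27 mm in diameter. 21 mm from the slide's centre.
- holder: Probe holder: a fixed aluminium block 70 x 70 x 65 mm high, origin at the centre of its underside, with an upright through hole of 22 mm diameter at its centre. The probe hangs in it by its flange, tip down.
- probe_grip (a point): Centre of the light-meter probe's grey handle, 24 x 24 mm square (sides along its x and y), reaching 30 mm above and 30 mm below this point; z up along the handle. The probe (loose, about 0.13 kg, 115 mm long) starts upright in the holder, its flange resting on the block's top, stem and foot 50 mm deep in the hole.
- foot_tip (a point): Centre of the underside of the probe's sprung foot, a black disc 14 mm in diameter and 8 mm high on a thin steel neck under the stem.
- foot (a joint): How far the sprung foot is pushed into the stem, in m: 0 fully out, 0.012 fully in. It starts to move at 0.7 N and takes 350 N/m more (2.8 N half-way, 4.9 N fully in).
- probe: The same probe as a whole; origin at the foot's underside when the foot is out, 85 mm below the handle's centre; z along the handle. From below: foot, steel stem 17 mm in diameter (from 20 mm up), flange 36 mm in diameter (50 to 55 mm), handle (55 to 115 mm).
- bottle: Bystander: amber bottle, 54 mm in diameter, 115 mm high, origin at the centre of its underside.
- beaker: Bystander: glass beaker, 68 mm in diameter, 85 mm high, origin at the centre of its underside.
- dish: Bystander: clear closed dish, 90 mm in diameter, 16 mm high, origin at the centre of its underside.
Not all that is in view belongs to the job. Of the things that look like the holder, the middle-sized one is meant.

How it is judged (in metres and radians):
On the way, in this order (a step that is already met when the one before it is completed fails the run):
1. the dimmer grip is level with the pointer tab (within 5 mm), at rest and let go (y of dimmer_top in the frame of pointer between -0.005 and 0.005 m and contact force between the fingers and dimmer_c0 below 0.1 N and velocity of joint dimmer between -0.005 and 0.005 m/s), for 0.2 s.
2. the probe is lifted clear of its holder, in the gripper (z of foot_tip in the frame of holder above 0.066 m and contact force between the fingers and probe above 1 N), for 0.1 s.
At the end, for the whole second after the job is handed in: Probe held still in the gripper, within 0.1 rad of upright, foot within 7 mm of the ring centre, pressing the slide with 0.8 to 6 N and pushed in 2 to 10.5 mm; nothing else carries it. Dimmer within 5 mm of the pointer; bottle, beaker and dish upright within 20 mm of their places (y of dimmer_top in the frame of pointer between -0.005 and 0.005 m and horizontal distance between foot_tip and ring below 0.007 m and angle between probe_grip's own z axis and vertical below 0.1 rad and contact force between probe and slide between 0.8 and 6 N and value of joint foot between 0.002 and 0.0105 m and contact force between the fingers and probe above 1 N and contact force between probe and base below 0.1 N and contact force between probe and holder below 0.1 N and linear speed of probe below 0.01 m/s and distance of each of bottle, beaker, dish from where it was at the start of the episode below 0.02 m and angle between each of bottle, beaker, dish's own z axis and vertical below 0.2 rad); the arm keeps its last pose, push and grip.
It fails at once if the probe is pressed hard on the glass slide (over 15 N) (contact force between probe and slide above 15 N).
It fails at once if a bystander is pushed away or knocked over (distance of any of bottle, beaker, dish from where it was at the start of the episode above 0.03 m or angle between any of bottle, beaker, dish's own z axis and vertical above 0.5 rad).
It also fails if it takes over 58 s, if anything falls off the work surface, if the arm or the gripper's body presses on something with over 40 N, if the wrist force passes 120 N, or if a joint passes its speed limit or range.

ROBOT

A 6-joint arm with a two-finger parallel gripper is mounted at the origin on the work surface. World frame = base frame: x ahead of the robot, y to its left, z up, the work surface at z = 0. Lengths are in mm, angles in rad, forces in N, time in s.
With the tool pointing down it reaches from about 275 to 1000 mm from the base axis. Payload 8.4 kg.
Tool frame: the origin (TCP) lies at the very end of the fingers, on their centre line; the grasp point (between the pads) lies 19 mm behind it; z points along the fingers, x is the direction in which the jaws open and shut, and the axes are right-handed (so a half turn about z gives the same grasp; the last joint's range is limited). The gripper opens to 85 mm and grips with 20 to 120 N. Pads are 22 mm wide; open, the fingers measure 114 mm over their backs; the gripper's body (76 mm by 85 mm) begins 54 mm behind the grasp point. The pads swing forward as they close: fully open they stand 13 mm farther back than shut.
Start: joints at [1.154, 0.353, 1.633, -0, 1.155, -0.002], TCP at [251.878, 572.001, 231.281] pointing down, gripper open.
Joint ranges: [-2.63, 2.63], [-0.92, 2.1], [0.06, 2.66], [-1.3, 4.44], [0, 2.69], [-3.02, 3.02]. Speed limits (rad/s): [2.22, 2.22, 2.79, 3.14, 3.14, 3.14].

INTERFACE

Orientations are given as a rotation vector (axis times angle).
In Python, from cell import observe, get_image, hand_in gives the robot as it stands.
- The arm moves only by the shell command python3 -m handwheel 'ROWS' [FORCE]. ROWS is text: rows parted by semicolons, each of 5 numbers parted by spaces: the shift along the tool's x, y, z in mm, then the turn about the tool's z in rad, then the closure, from -1 (fully open) to 1 (shut). A call has exactly 10 rows; each row shifts and turns the pose as measured when the row begins, along the tool's axes as they then stand; what a row does not reach is not made up. A row lasts 1/12 s, in which the tool goes at most 41.7 mm and 7.16 degrees, less where a joint would pass 70% of its speed; a pose out of reach is approached as far as the arm can. A call is refused whole if a number of a shift passes 41.7 or a number of a turn 0.125, either way. A call with a gripper value outside its range is refused whole. The fingers move at their own pace and stop on an object; FORCE is the grip in N (left out, the last holds). Time passes only in rows, so rows that do not move let the fingers close, or fill a call up. It gives the time, the measured TCP pose, the force and the opening at its end, in the units of the state.
- observe(): the state, without advancing time (a new reading comes with each control period).
- get_image(name): name is "side" or "top"; returns a dict with "img" (480x640x3 uint8, blue, green, red), "depth" (480x640 float32, mm along the optical axis (not along the pixel's ray), 0 where there is no reading), "camera_matrix" (3x3 intrinsics, pixels), "R" (3x3) and "t" (3): a world point X has camera coordinates R X + t. Camera axes: x right, y down, z forward; pixel columns grow to the right and rows downward; lengths in mm; the calibration is good to about 2 mm. A picture is of the moment at which its call begins.
- hand_in(): hands the job in, once; it reports no verdict.
The state is a dict: "time": time; "joint_pos": joint angles; "joint_vel": joint speeds; "joint_torque": joint torques, N m; "tcp_pos": TCP position; "eef_rot": TCP orientation; "wrist_force": force on the tool from outside, world axes, zero at the start; "ft_torque": the same for the moment, N m; "finger_gap": finger opening in mm.
Only numpy, scipy, OpenCV 4.12 (cv2) and the standard library are available. Lean on these libraries where they do the work, as an engineer would, in place of code of your own. Each camera call takes 0.05 s, during which the arm holds its last target.

## Working session

There is one attempt and no reset: what is moved stays moved. The work goes in short steps, Python scripts to look and compute and a shell command to move; the robot and the scene stay as the last step left them, time stands still between calls to the robot, and variables do not carry over. Pictures are saved under pics/ and viewed, and the job is handed in when it is done.

```bash
ls; mkdir -p pics; python3 - <<'E'
from cell import observe,get_image
import cv2,numpy as np
for n in ("side","top"):
    d=get_image(n); cv2.imwrite(f"pics/{n}0.png",d["img"]); np.savez(f"{n}0.npz",**d)
    print(n,d["camera_matrix"].round(1).tolist(),d["R"].round(3).tolist(),d["t"].round(1))
s=observe();print({k:np.round(v,3).tolist() for k,v in s.items()})
E
```

```text
pics
side [[504.7, 0.0, 314.7], [0.0, 504.7, 234.0], [0.0, 0.0, 1.0]] [[0.822, -0.57, 0.014], [-0.4, -0.593, -0.699], [0.407, 0.569, -0.715]] [-456.9  290.1  827.7]
top [[444.7, 0.0, 322.3], [0.0, 444.7, 238.2], [0.0, 0.0, 1.0]] [[0.003, -0.999, -0.045], [-0.998, 0.001, -0.07], [0.07, 0.045, -0.997]] [ 22.  555.1 887. ]
{'time': 0.1, 'joint_pos': [1.154, 0.354, 1.634, 0.0, 1.155, -0.002], 'joint_vel': [0.001, -0.001, -0.0, -0.0, -0.0, 0.001], 'joint_torque': [-0.0, -60.635, -34.282, -0.0, 0.004, 0.0], 'tcp_pos': [251.686, 571.625, 230.654], 'eef_rot': [2.631, 1.716, -0.002], 'wrist_force': [0.888, -0.574, -0.908], 'ft_torque': [0.016, 0.036, 0.014], 'finger_gap': 85.748}
```

View pics/side0.png

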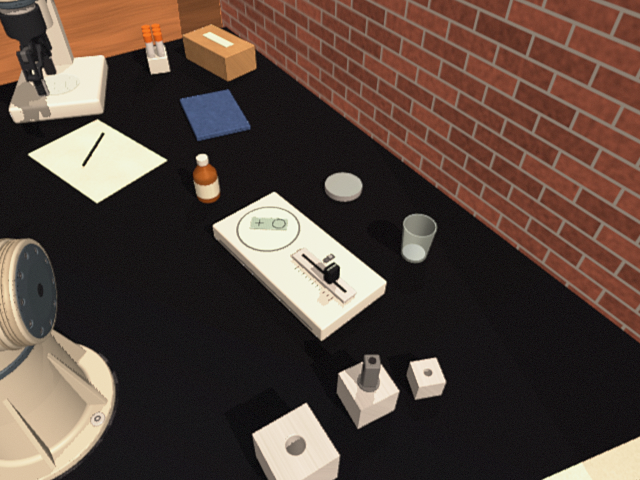

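View pics/top0.png

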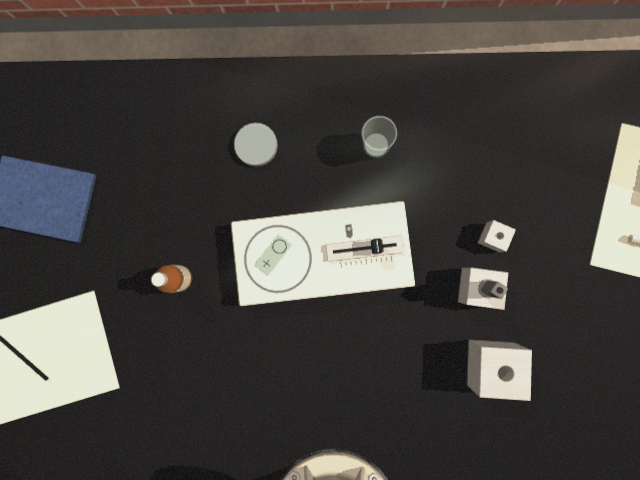

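```bash
python3 - <<'E'
import cv2,numpy as np
t=cv2.imread("pics/top0.png");s=cv2.imread("pics/side0.png")
a=cv2.resize(t[195:310,225:425],(800,460),interpolation=cv2.INTER_CUBIC);cv2.imwrite("pics/c1.png",a)
b=cv2.resize(t[210:410,440:560],(360,600),interpolation=cv2.INTER_CUBIC)
c=cv2.resize(s[335:435,325:455],(440,338),interpolation=cv2.INTER_CUBIC)
o=np.zeros((600,800,3),np.uint8);o[:,:360]=b;o[:338,360:]=c;cv2.imwrite("pics/c2.png",o)
E
```

```text
(no output)
```

View pics/c1.png

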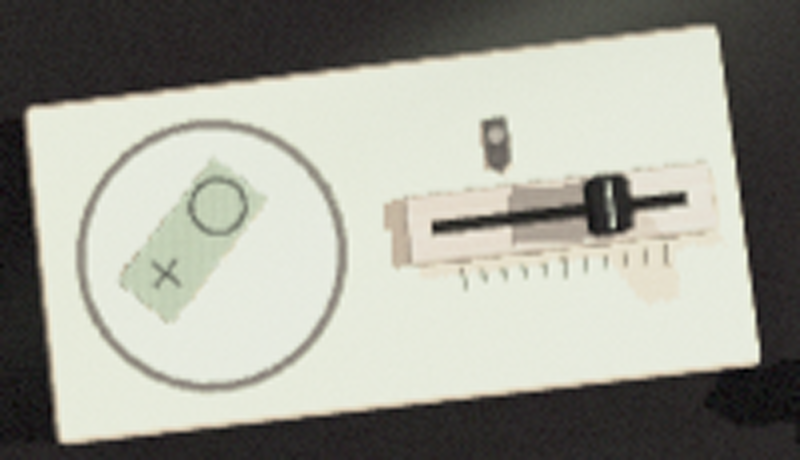

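View pics/c2.png

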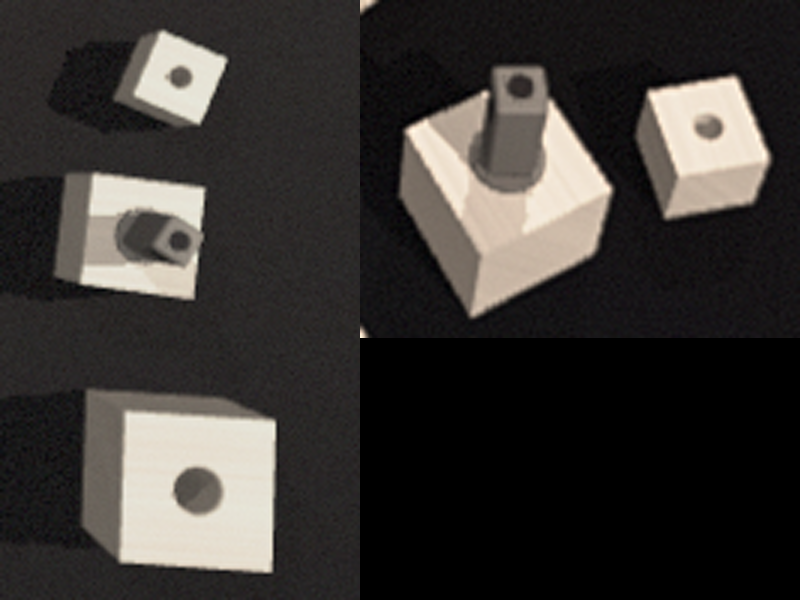

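```bash
cat > h.py <<'E'
import cv2,numpy as np
def load(n): return dict(np.load(n+".npz"))
def cast(d,uv,z):
    K=d["camera_matrix"];R=d["R"];t=d["t"].ravel()
    uv=np.atleast_2d(uv).astype(float)
    r=(np.linalg.inv(K)@np.c_[uv,np.ones(len(uv))].T); r=(R.T@r).T; o=-R.T@t
    return o+r*((z-o[2])/r[:,2])[:,None]
def proj(d,X):
    p=d["R"]@np.asarray(X,float)+d["t"].ravel();q=d["camera_matrix"]@p;return q[:2]/q[2]
def comps(m,amin):
    n,l,st,c=cv2.connectedComponentsWithStats(m.astype(np.uint8))
    return [(i,st[i],c[i]) for i in range(1,n) if st[i][4]>=amin],l
E
python3 - <<'E'
from h import *
for n in ("top","side"):
    d=load(n+"0");g=cv2.cvtColor(d["img"],cv2.COLOR_BGR2GRAY)
    seed=(300,215) if n=="top" else (330,310)
    m=(g>120).astype(np.uint8);m=cv2.morphologyEx(m,cv2.MORPH_CLOSE,np.ones((5,5)))
    n_,l=cv2.connectedComponents(m);mm=(l==l[seed[1],seed[0]]).astype(np.uint8)
    c=max(cv2.findContours(mm,cv2.RETR_EXTERNAL,cv2.CHAIN_APPROX_NONE)[0],key=cv2.contourArea)[:,0]
    r=cv2.minAreaRect(c.astype(np.float32)); 
    P=cast(d,c,45)[:,:2].astype(np.float32); print(n,"base",cv2.minAreaRect(P), cv2.boxPoints(cv2.minAreaRect(P)).round(0).tolist())
    # dark pieces within base hull
    h=np.zeros_like(mm);cv2.fillConvexPoly(h,cv2.convexHull(c),1);h=cv2.erode(h,np.ones((5,5)))
    cs,_=comps((h>0)&(g<125),12)
    for i,s,ce in cs: print("dark",s.tolist(),ce.round(1),cast(d,ce,48)[0].round(1),cast(d,ce,91.5)[0].round(1))
# blocks
d=load("top0");g=cv2.cvtColor(d["img"],cv2.COLOR_BGR2GRAY)
for z,box in ((65,(445,255,520,320)),):
    x0,y0,x1,y1=box;m=np.zeros_like(g);m[y0:y1,x0:x1]=g[y0:y1,x0:x1]>150
    m=cv2.morphologyEx(m,cv2.MORPH_CLOSE,np.ones((3,3)))
    c=max(cv2.findContours(m,cv2.RETR_EXTERNAL,cv2.CHAIN_APPROX_NONE)[0],key=cv2.contourArea)[:,0]
    P=cast(d,cv2.convexHull(c)[:,0],z)[:,:2].astype(np.float32);print("holder",cv2.minAreaRect(P))
print("probe top",cast(d,[[440+179/3-.3,210+240/3-.3]],130))
D=d["depth"];print(D[285:293:2,494:506:2])
E
```

```text
top base ((523.9274291992188, 23.080001831054688), (169.77630615234375, 348.1359558105469), 6.769332408905029) [[419.0, 186.0], [460.0, -160.0], [629.0, -140.0], [588.0, 206.0]]
dark [346, 225, 6, 12, 45] [348.6 231. ] [567.2 -30.6  48. ] [563.4 -30.   91.5]
dark [333, 239, 64, 15, 323] [368.4 247.1] [535.5 -69.5  48. ] [533.3 -66.9  91.5]
side base ((516.5990600585938, 14.948867797851562), (183.69715881347656, 364.8122253417969), 6.768252849578857) [[404.0, 185.0], [447.0, -177.0], [629.0, -155.0], [586.0, 207.0]]
dark [302, 254, 44, 38, 383] [328.2 272.8] [544.6 -61.6  48. ] [522.1 -90.4  91.5]
dark [324, 255, 10, 8, 35] [328.  258.7] [565.6 -31.7  48. ] [541.9 -62.2  91.5]
dark [303, 267, 16, 14, 18] [310.8 273.6] [515.5 -44.3  48. ] [494.7 -74.1  91.5]
dark [320, 282, 7, 6, 12] [323.  284.5] [519.4 -79.6  48. ] [ 498.3 -107.3   91.5]
holder ((456.8900146484375, -291.6537170410156), (70.59896087646484, 70.32418060302734), 82.58375549316406)
probe top [[ 457.00309274 -292.04294633  130.        ]]
[[781.80896 776.7337  779.1068  776.50714 779.73474 842.423  ]
 [782.0189  779.0533  776.43616 775.167   777.49225 775.3443 ]
 [780.4959  777.1228  776.55804 775.9242  773.9584  774.29266]
 [775.75336 773.40234 775.46704   0.      775.7211  778.7943 ]]
```

```bash
python3 - <<'E'
from h import *
d=load("top0");s=load("side0");C=np.array([523.9,23.1]);a=np.radians(6.77)
Rb=np.array([[np.cos(a),-np.sin(a)],[np.sin(a),np.cos(a)]])
b=lambda P:(P[:,:2]-C)@Rb
g=cv2.cvtColor(d["img"],cv2.COLOR_BGR2GRAY);gs=cv2.cvtColor(s["img"],cv2.COLOR_BGR2GRAY)
cr=lambda u,v:[(u+.5)/4-.5+225,(v+.5)/4-.5+195]
print("pointer tab b",b(cast(d,[cr(496,145),cr(502,172)],48)), b(cast(s,[[328,258.7]],48)))
# grip top
sub=[cr(608,180),cr(608,205)]
print("grip c b",b(cast(d,[cr(604,203)],91.5)))
# black blob in side: bbox
m=gs<60;m[:255]=0;m[290:]=0;m[:,:318]=0;m[:,345:]=0
for i,st,c in comps(m,20)[0]:print("side black",st,c)
# slide green
hsv=cv2.cvtColor(d["img"],cv2.COLOR_BGR2HSV)
m=np.zeros_like(g);m[225:290,245:305]=((hsv[225:290,245:305,1]>35))*255
m=cv2.morphologyEx(m,cv2.MORPH_OPEN,np.ones((3,3)));m=cv2.morphologyEx(m,cv2.MORPH_CLOSE,np.ones((5,5)))
c=max(cv2.findContours(m,cv2.RETR_EXTERNAL,cv2.CHAIN_APPROX_NONE)[0],key=cv2.contourArea)[:,0]
P=cast(d,c,48)[:,:2].astype(np.float32);r=cv2.minAreaRect(P);print("slide",r)
rg=cast(d,[cr(218,206)],48)[0];cross=cast(d,[cr(166,274)],48)[0];print("ring",rg,"cross",cross)
v=rg[:2]-cross[:2];print("dist",np.linalg.norm(v),"mid",(rg+cross)/2, "ring est",np.array(r[0])+21*v/np.linalg.norm(v))
o=cv2.resize(s["img"][195:300,225:365],(800,600),interpolation=cv2.INTER_CUBIC);cv2.imwrite("pics/c3.png",o)
o=cv2.resize(np.hstack([d["img"][270:310,470:520],s["img"][345:400,345:395][:40]]),(800,320),interpolation=cv2.INTER_CUBIC);cv2.imwrite("pics/c4.png",o)
E
```

```text
pointer tab b [[ 36.93806597 -58.55932394]
 [ 23.3325614  -59.89436985]] [[ 34.93920011 -59.43183123]]
grip c b [[   0.327511   -104.20112633]]
side black [318 263  26  27 246] [330.92276423 274.54878049]Traceback (most recent call last):
  File "<stdin>", line 18, in <module>
ValueError: max() iterable argument is empty
```

```bash
python3 - <<'E'
from h import *
d=load("top0");s=load("side0")
hsv=cv2.cvtColor(d["img"],cv2.COLOR_BGR2HSV);print(hsv[238:262:4,256:292:4,1])
cr=lambda u,v:[(u+.5)/4-.5+225,(v+.5)/4-.5+195]
rg=cast(d,[cr(218,206)],48)[0];cross=cast(d,[cr(166,274)],48)[0];print("ring",rg,"cross",cross)
v=rg[:2]-cross[:2];print("dist",np.linalg.norm(v),"mid",(rg+cross)/2)
o=cv2.resize(s["img"][195:300,225:365],(800,600),interpolation=cv2.INTER_CUBIC);cv2.imwrite("pics/c3.png",o)
o=cv2.resize(np.hstack([d["img"][270:310,470:520],s["img"][345:385,345:395]]),(800,320),interpolation=cv2.INTER_CUBIC);cv2.imwrite("pics/c4.png",o)
E
```

```text
[[13 12 12 13 13 31 31 15 12]
 [13 12 14 13 28 32 31 27 25]
 [13 13 12 22 30 32 30 29 31]
 [13 13 16 32 30 30 30 26 16]
 [14 14 32 30 31 33 32 26 12]
 [13 30 33 32 32 31 33 12 13]]
ring [537.3361083  106.89118129  48.        ] cross [503.63873737 132.45125644  48.        ]
dist 42.29456524571614 mid [520.48742284 119.67121886  48.        ]
```

View pics/c3.png

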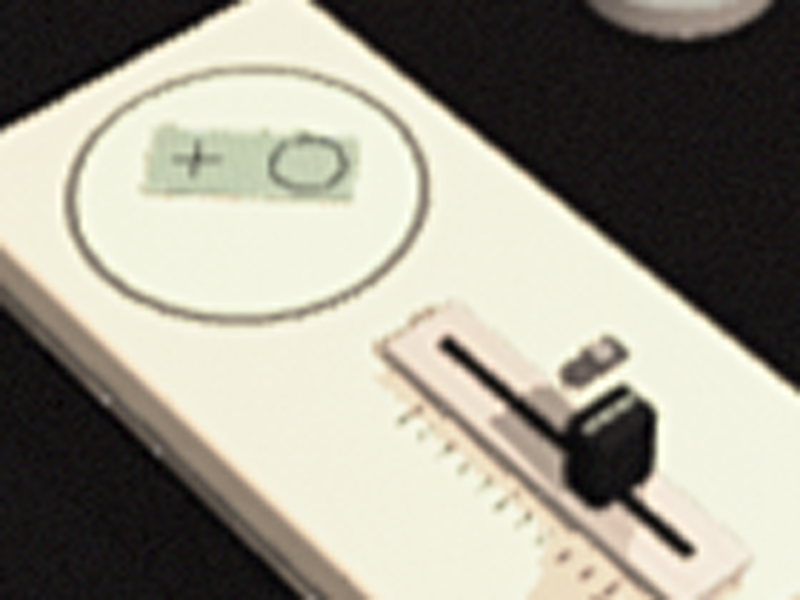

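View pics/c4.png

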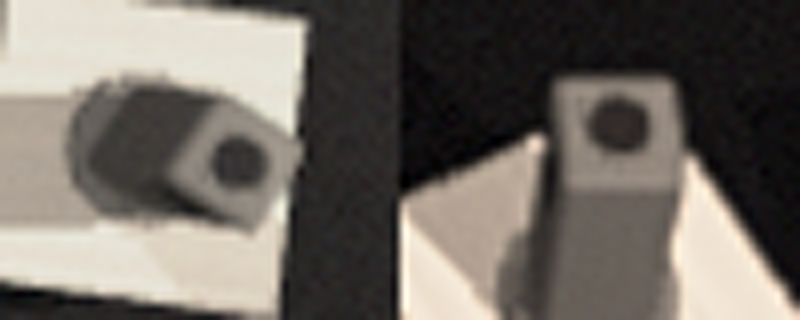

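```bash
python3 - <<'E'
from h import *
from scipy.spatial.transform import Rotation as Ro
d=load("top0");s=load("side0");C=np.array([523.9,23.1]);a=np.radians(6.77)
Rb=np.array([[np.cos(a),-np.sin(a)],[np.sin(a),np.cos(a)]])
b=lambda P:(P[:,:2]-C)@Rb
print("grip side b",b(cast(s,[[331.2,267.1]],91.5)),"ring side",cast(s,[[279.1,223.5]],48))
w=lambda p:C+Rb@np.array(p)
print("grip w",w([0,-104.2]),"goal w",w([0,-59.2]))
c=np.array([(222,97),(301,148),(255,230),(172,178)])/8-.44+[470,270]
P=cast(d,c,130)[:,:2];print("probe top",P,P.mean(0),[np.linalg.norm(P[i]-P[i-1]) for i in range(4)],[np.degrees(np.arctan2(*(P[(i+1)%4]-P[i])[::-1])) for i in range(4)])
c2=np.array([(552,76),(676,80),(684,188),(562,190)])/8-.44+[345-50,345]
P=cast(s,c2,130)[:,:2];print("side probe top",P.mean(0),[np.degrees(np.arctan2(*(P[(i+1)%4]-P[i])[::-1])) for i in range(4)])
R=Ro.from_rotvec([2.631,1.716,-.002]).as_matrix();print(R.round(3))
for nm,px in(("big",(503,372)),("small",(497,237))):
    i=px; D=d["depth"][i[1]-6,i[0]+14 if nm=="big" else i[0]+7]; X=d["R"].T@(np.linalg.inv(d["camera_matrix"])@[i[0],i[1],1]*D-d["t"].ravel());print(nm,X)
E
```

```text
grip side b [[  -1.77779464 -106.03815568]] ring side [[537.88153723 107.54449742  48.        ]]
grip w [536.18351661 -80.37345176] goal w [530.87873497 -35.6872202 ]
probe top [[ 470.91834948 -288.85374724]
 [ 459.90962525 -305.52498032]
 [ 442.09790435 -295.21712374]
 [ 453.27354295 -277.68824615]] [ 456.54985551 -291.82102436] [np.float64(20.880795295322645), np.float64(19.978038479086), np.float64(20.579341796111333), np.float64(20.78837290140443)] [np.float64(-123.43847963675275), np.float64(149.94151854358728), np.float64(57.480213817763065), np.float64(-32.32532142036765)]
side probe top [ 455.5629478 -291.7746494] [np.float64(-36.386332685759214), np.float64(-126.12487148403301), np.float64(146.72341040251405), np.float64(55.794781030212846)]
[[ 0.403  0.915 -0.001]
 [ 0.915 -0.403 -0.001]
 [-0.001 -0.    -1.   ]]
big [ 305.75004223 -310.82391781   83.66066988]
small [ 555.50866508 -320.00730967   43.03425508]
```

```bash
cat > to.py <<'E'
import sys,numpy as np
from cell import observe
from scipy.spatial.transform import Rotation as Ro
s=observe();R=Ro.from_rotvec(s["eef_rot"]).as_matrix();p=np.array(s["tcp_pos"])
yaw=np.degrees(np.arctan2(R[1,0],R[0,0]))
print("t",round(s["time"],2),"p",p.round(1),"yaw",yaw.round(1),"tilt",np.degrees(np.arccos(-R[2,2])).round(2),"gap",s["finger_gap"],"F",np.round(s["wrist_force"],2),"j",np.round(s["joint_pos"],2))
if len(sys.argv)>3:
    g=np.array([float(v) for v in sys.argv[1:4]]);print("shift",(R.T@(g-p)).round(1))
    if len(sys.argv)>4:
        dy=(yaw-float(sys.argv[4])+180)%360-180;print("turn",np.radians(dy).round(3))
E
python3 -m handwheel '-27 29.3 0 0 -1; -27 29.3 0 0 -1; -27 29.3 0 0 -1; -27 29.3 0 0 -1; -27 29.3 0 0 -1; -27 29.3 0 0 -1; -27 29.3 0 0 -1; -27 29.3 0 0 -1; -27 29.3 0 0 -1; -27 29.3 0 0 -1' 40; python3 to.py 536.2 -80.4 150 96.8
```

```text
time: 0.93
tcp_pos: [412.3, 197.4, 226.9]
eef_rot: [-2.621, -1.731, 0.005]
wrist_force: [1.3, -0.0, -0.6]
finger_gap: 85.2
t 0.93 p [412.3 197.4 226.9] yaw 66.9 tilt 0.19 gap 85.22848459868614 F [ 1.29 -0.05 -0.6 ] j [ 0.44  0.09  1.98  0.    1.07 -0.72]
shift [-206.6  223.2   76.9]
turn -0.522
```

```bash
python3 -m handwheel '-25 27 0 0 -1; -25 27 0 0 -1; -25 27 5 0 -1; -25 27 5 0 -1; -25 27 5 0 -1; -25 27 5 0 -1; -25 27 10 0 -1; -25 27 10 0 -1; -15 16 5 -0.1 -1; 0 0 0 -0.12 -1'; python3 to.py 536.2 -80.4 130 96.8
```

```text
time: 1.77
tcp_pos: [545.8, -114.7, 179.7]
eef_rot: [2.417, 2.005, -0.002]
wrist_force: [-0.2, 1.1, 0.2]
finger_gap: 85.2
t 1.77 p [ 545.8 -114.7  179.7] yaw 79.3 tilt 0.13 gap 85.23442938543337 F [-0.18  1.13  0.15] j [-0.21  0.31  1.83 -0.    1.01 -1.59]
shift [ 32.1 -15.8  49.6]
turn -0.305
```

```bash
python3 -m handwheel '0 0 10 -0.1 -1; 0 0 10 -0.1 -1; 0 0 10 -0.1 -1; 0 0 10 0 -1; 0 0 0 0 -1; 0 0 0 0 -1; 0 0 0 0 -1; 0 0 0 0 -1; 0 0 0 0 -1; 0 0 0 0 -1'; python3 to.py 536.2 -80.4 130 96.8
```

```text
time: 2.6
tcp_pos: [545.5, -117.8, 136.7]
eef_rot: [-2.086, -2.348, 0.005]
wrist_force: [0.7, -0.6, -0.3]
finger_gap: 85.5
t 2.6 p [ 545.5 -117.8  136.7] yaw 96.8 tilt 0.19 gap 85.46179426095402 F [ 0.72 -0.6  -0.28] j [-0.21  0.36  1.86 -0.    0.92 -1.9 ]
shift [38.3 -4.8  6.7]
turn -0.0
```

```bash
python3 -m handwheel '12 -2 0 0 -1; 13 -2 0 0 -1; 13 -1 0 0 -1; 0 0 15 0 -1; 0 0 15 0 -1; 0 0 15 0 -1; 0 0 15 0 -1; 0 0 8 0 -1; 0 0 0 0 -1; 0 0 0 0 -1'; python3 to.py 536.2 -80.4 68 96.8
python3 - <<'E'
from h import *
from cell import get_image
d=get_image("side");o=cv2.resize(d["img"][180:330,240:400],(800,600)*1 if 0 else (640,600));cv2.imwrite("pics/g1.png",o)
E
```

```text
time: 3.43
tcp_pos: [534.6, -68.6, 69.4]
eef_rot: [2.082, 2.349, 0.001]
wrist_force: [0.2, 0.6, -0.3]
finger_gap: 85.3
t 3.43 p [534.6 -68.6  69.4] yaw 96.9 tilt 0.12 gap 85.28968313002763 F [ 0.17  0.56 -0.32] j [-0.13  0.43  1.94 -0.    0.76 -1.82]
shift [-11.9   0.2   1.4]
turn 0.002
```

View pics/g1.png

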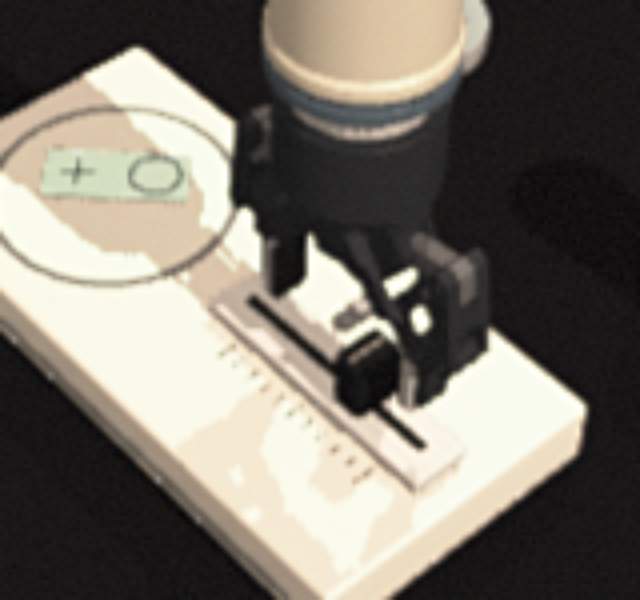

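```bash
python3 -m handwheel '-5 0 0 0 -1; -5 0 0 0 -1; 0 0 0 0 -1; 0 0 0 0 0.3; 0 0 0 0 0.6; 0 0 0 0 1; 0 0 0 0 1; 0 0 0 0 1; 0 0 0 0 1; 0 0 0 0 1' 25; python3 to.py 530.9 -35.7 68 96.8
```

```text
time: 4.32
tcp_pos: [538.3, -80.4, 73.3]
eef_rot: [2.081, 2.344, 0.006]
wrist_force: [-0.1, 0.2, -1.5]
finger_gap: 19.6
t 4.32 p [538.3 -80.4  73.3] yaw 96.8 tilt 0.45 gap 19.590294878342647 F [-0.09  0.21 -1.51] j [-0.15  0.43  1.94 -0.    0.77 -1.84]
shift [45.3 -2.   5.2]
turn 0.0
```

```bash
python3 -m handwheel '4 0 0 0 1; 4 0 0 0 1; 4 0 0 0 1; 4 0 0 0 1; 4 0 0 0 1; 4 0 0 0 1; 4 0 0 0 1; 4 0 0 0 1; 0 0 0 0 1; 0 0 0 0 1'; python3 to.py 530.9 -35.7 68 96.8
```

```text
time: 5.15
tcp_pos: [534.1, -44.9, 73.3]
eef_rot: [2.079, 2.345, 0.005]
wrist_force: [-0.5, -1.4, 2.1]
finger_gap: 19.6
t 5.15 p [534.1 -44.9  73.3] yaw 96.9 tilt 0.48 gap 19.553167699658218 F [-0.53 -1.39  2.13] j [-0.09  0.42  1.95 -0.    0.76 -1.77]
shift [ 9.5 -2.1  5.3]
turn 0.002
```

```bash
python3 -m handwheel '3 0 0 0 1; 3 0 0 0 1; 2 0 0 0 1; 0 0 0 0 1; 0 0 0 0 1; 0 0 0 0 1; 0 0 0 0 1; 0 0 0 0 1; 0 0 0 0 1; 0 0 0 0 1'; python3 to.py 530.9 -35.7 68 96.8
```

```text
time: 5.98
tcp_pos: [533.0, -36.3, 73.3]
eef_rot: [2.08, 2.345, 0.005]
wrist_force: [-0.9, -0.1, 1.0]
finger_gap: 19.4
t 5.98 p [533.  -36.3  73.3] yaw 96.8 tilt 0.47 gap 19.420664143519804 F [-0.86 -0.08  1.04] j [-0.07  0.42  1.96 -0.    0.76 -1.76]
shift [ 0.9 -2.1  5.3]
turn 0.001
```

```bash
python3 - <<'E'
from h import *
from cell import get_image
d=get_image("side");o=cv2.resize(d["img"][210:310,270:377],(640,600));cv2.imwrite("pics/g2.png",o)
E
```

```text
(no output)
```

View pics/g2.png

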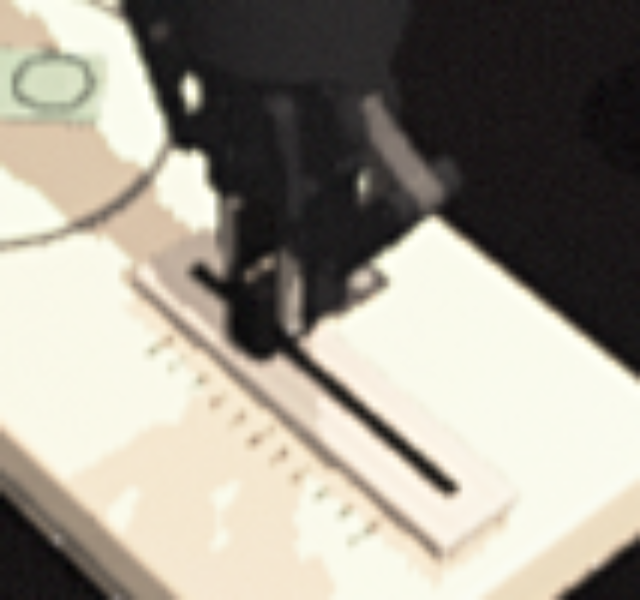

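The grip at (260,315) is held between the pads, with the pointer tab at (365,285) opposite it. Next I let go, rise and check.

```bash
python3 -m handwheel '0 0 0 0 -1; 0 0 0 0 -1; 0 0 0 0 -1; 0 0 0 0 -1; 0 0 0 0 -1; 0 0 0 0 -1; 0 0 -15 0 -1; 0 0 -20 0 -1; 0 0 -25 0 -1; 0 0 -25 0 -1'; python3 -m handwheel '0 0 -20 0 -1; -25 -5 0 0 -1; -35 -5 0 0 -1; -35 -5 0 0 -1; -35 -5 0 0 -1; -35 -5 0 0 -1; -30 -5 0 0 -1; 0 0 0 0 -1; 0 0 0 0 -1; 0 0 0 0 -1'; python3 to.py 456.6 -291.8 180 57
python3 - <<'E'
from h import *
from cell import get_image
for n in("top","side"):
    d=get_image(n);np.savez(n+"1.npz",**d);cv2.imwrite(f"pics/{n}1.png",d["img"])
    if n=="top": a=cv2.resize(d["img"][205:285,310:417],(400,300),interpolation=cv2.INTER_CUBIC)
    else: b=cv2.resize(d["img"][225:305,270:377],(400,300),interpolation=cv2.INTER_CUBIC)
cv2.imwrite("pics/g3.png",np.hstack([a,b]))
E
```

```text
time: 6.87
tcp_pos: [527.8, -35.5, 155.0]
eef_rot: [-2.083, -2.348, 0.006]
wrist_force: [0.7, 0.3, -0.2]
finger_gap: 85.4
time: 7.7
tcp_pos: [525.1, -240.9, 184.1]
eef_rot: [2.076, 2.347, 0.005]
wrist_force: [0.1, 1.1, 0.4]
finger_gap: 85.3
t 7.7 p [ 525.1 -240.9  184.1] yaw 97.0 tilt 0.53 gap 85.29233838193294 F [0.09 1.06 0.38] j [-0.43  0.33  1.79  0.    1.02 -2.13]
shift [-42.1 -74.2   3.6]
turn 0.698
```

View pics/g3.png

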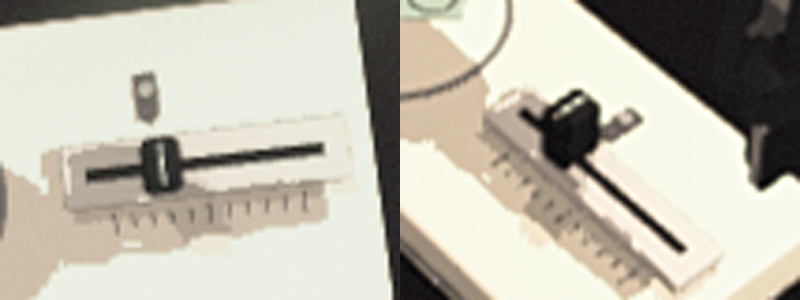

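```bash
python3 - <<'E'
from h import *
d=load("top1");s=load("side1");C=np.array([523.9,23.1]);a=np.radians(6.77)
Rb=np.array([[np.cos(a),-np.sin(a)],[np.sin(a),np.cos(a)]])
b=lambda P:(P[:,:2]-C)@Rb
f=107/400
T=lambda u,v:[(u+.5)*f-.5+310,(v+.5)*80/300-.5+205]
S=lambda u,v:[(u+.5)*f-.5+270,(v+.5)*80/300-.5+225]
print("top tab",b(cast(d,[T(146,95),T(152,121)],48)),"line",b(cast(d,[T(159,163)],91.5)))
print("side tab",b(cast(s,[S(622,124)[0:1]+S(622,124)[1:]] if 0 else [S(222,124)],48)),"line",b(cast(s,[S(171,101)],91.5)))
g=cv2.cvtColor(d["img"],cv2.COLOR_BGR2GRAY)
E
```

```text
top tab [[ 38.70900262 -58.89892313]
 [ 24.7153202  -60.39546559]] line [[  0.40853823 -60.21682192]]
side tab [[ 38.28161303 -58.8001213 ]] line [[  1.85449307 -57.86996399]]
```

Both views put the dimmer within about 1.5 mm of the tab: tab at base y ≈ -59.2, line at -60.2 and -57.9. On to the probe.

```bash
python3 -m handwheel '0 0 0 0.12 -1; 0 0 0 0.12 -1; 0 0 0 0.12 -1; 0 0 0 0.12 -1; 0 0 0 0.1 -1; 0 0 0 0.05 -1; 0 0 0 0 -1; 0 0 0 0 -1; 0 0 0 0 -1; 0 0 0 0 -1'; python3 to.py 456.6 -291.8 180 57
```

```text
time: 8.63
tcp_pos: [526.1, -227.3, 183.9]
eef_rot: [2.713, 1.578, 0.009]
wrist_force: [0.2, 0.4, 0.2]
finger_gap: 85.5
t 8.63 p [ 526.1 -227.3  183.9] yaw 60.4 tilt 0.38 gap 85.53596601115964 F [0.24 0.44 0.23] j [-0.41  0.32  1.8   0.    1.02 -1.47]
shift [-90.4 -28.6   3.4]
turn 0.059
```

```bash
python3 -m handwheel '-15 -5 0 0.03 -1; -15 -5 0 0.02 -1; -15 -5 0 0 -1; -15 -5 0 0 -1; -10 -3 0 0 -1; -5 -1 0 0 -1; 0 0 0 0 -1; 0 0 0 0 -1; 0 0 0 0 -1; 0 0 0 0 -1'; python3 to.py 456.6 -291.8 180 57
```

```text
time: 9.47
tcp_pos: [459.4, -283.6, 183.5]
eef_rot: [2.756, 1.502, 0.009]
wrist_force: [0.2, 0.7, 0.0]
finger_gap: 85.4
t 9.47 p [ 459.4 -283.6  183.5] yaw 57.2 tilt 0.36 gap 85.39991331173479 F [0.16 0.68 0.01] j [-0.56  0.27  1.87  0.    1.   -1.56]
shift [-8.4  2.1  3.5]
turn 0.003
```

```bash
python3 -m handwheel '-4 1 0 0 -1; -3 1 0 0 -1; 0 0 12 0 -1; 0 0 14 0 -1; 0 0 14 0 -1; 0 0 14 0 -1; 0 0 12 0 -1; 0 0 7 0 -1; 0 0 0 0 -1; 0 0 0 0 -1'; python3 to.py 456.6 -291.8 92 57
```

```text
time: 10.3
tcp_pos: [461.5, -291.6, 108.5]
eef_rot: [2.749, 1.507, 0.012]
wrist_force: [-0.7, -0.7, 0.2]
finger_gap: 85.2
t 10.3 p [ 461.5 -291.6  108.5] yaw 57.5 tilt 0.57 gap 85.18453479653134 F [-0.69 -0.66  0.24] j [-0.57  0.38  1.91  0.    0.84 -1.57]
shift [-2.9 -4.2 16.4]
turn 0.008
```

```bash
python3 -m handwheel '-1 -2 6 0 -1; -1 -2 6 0 -1; 0 0 2 0 -1; 0 0 0 0 -1; 0 0 0 0 -1; 0 0 0 0 -1; 0 0 0 0 -1; 0 0 0 0 -1; 0 0 0 0 -1; 0 0 0 0 -1'; python3 to.py 456.6 -291.8 92 57
python3 - <<'E'
from h import *
from cell import get_image
d=get_image("side");o=cv2.resize(d["img"][300:440,310:460],(640,600));cv2.imwrite("pics/p1.png",o)
E
```

```text
time: 11.13
tcp_pos: [458.5, -292.3, 96.0]
eef_rot: [2.745, 1.506, 0.015]
wrist_force: [-0.4, 0.6, 0.5]
finger_gap: 85.2
t 11.13 p [ 458.5 -292.3   96. ] yaw 57.5 tilt 0.83 gap 85.21450125405651 F [-0.38  0.63  0.46] j [-0.57  0.39  1.93  0.    0.81 -1.58]
shift [-0.6 -1.9  3.9]
turn 0.008
```

View pics/p1.png

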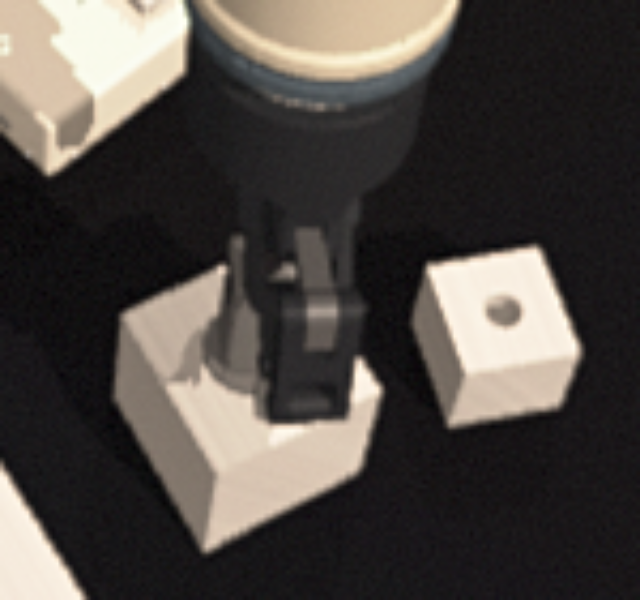

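The handle (235,320) stands between the fingers. I close on it.

```bash
python3 -m handwheel '0 -2 2 0 -1; 0 0 0 0 0.2; 0 0 0 0 0.5; 0 0 0 0 0.8; 0 0 0 0 1; 0 0 0 0 1; 0 0 0 0 1; 0 0 0 0 1; 0 0 0 0 1; 0 0 0 0 1' 40; python3 to.py 456.6 -291.8 92 57
```

```text
time: 12.02
tcp_pos: [456.7, -291.1, 93.8]
eef_rot: [2.745, 1.506, 0.015]
wrist_force: [-0.6, 0.5, 1.0]
finger_gap: 22.8
t 12.02 p [ 456.7 -291.1   93.8] yaw 57.5 tilt 0.83 gap 22.80980762920171 F [-0.64  0.51  0.95] j [-0.57  0.39  1.93  0.    0.8  -1.58]
shift [-0.7  0.3  1.8]
turn 0.009
```

```bash
python3 -m handwheel '0 0 -5 0 1; 0 0 -10 0 1; 0 0 -12 0 1; 0 0 -12 0 1; 0 0 -12 0 1; 0 0 -12 0 1; 0 0 -12 0 1; 0 0 -12 0 1; 0 0 -5 0 1; 0 0 0 0 1'; python3 to.py 537.6 107.2 200
python3 - <<'E'
from h import *
from cell import get_image
d=get_image("side");np.savez("side2.npz",**d);cv2.imwrite("pics/p2.png",cv2.resize(d["img"][250:440,300:460],(505,600)))
E
```

```text
time: 12.85
tcp_pos: [454.7, -290.2, 195.4]
eef_rot: [2.745, 1.506, 0.015]
wrist_force: [-0.3, -0.6, -0.9]
finger_gap: 23.7
t 12.85 p [ 454.7 -290.2  195.4] yaw 57.5 tilt 0.83 gap 23.73323072182608 F [-0.33 -0.64 -0.9 ] j [-0.57  0.25  1.86  0.    1.01 -1.58]
shift [ 379.7 -143.6   -5.3]
```

View pics/p2.png

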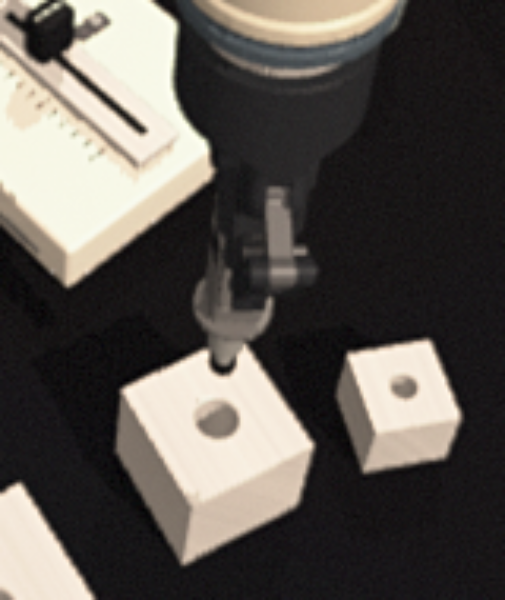

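```bash
python3 -m handwheel '10 -4 -5 0 1; 18 -7 -5 0 1; 24 -9 0 0 1; 24 -9 0 0 1; 24 -9 0 0 1; 24 -9 0 0 1; 24 -9 0 0 1; 24 -9 0 0 1; 24 -9 0 0 1; 24 -9 0 0 1'; python3 to.py 537.6 107.2 200
```

```text
time: 13.73
tcp_pos: [500.0, -48.4, 201.1]
eef_rot: [2.757, 1.498, 0.005]
wrist_force: [0.4, 0.3, -0.3]
finger_gap: 23.4
t 13.73 p [500.  -48.4 201.1] yaw 57.0 tilt 0.28 gap 23.350183946424465 F [ 0.43  0.33 -0.33] j [-0.1   0.19  1.93 -0.    1.02 -1.09]
shift [151.  -53.2   1. ]
```

```bash
python3 -m handwheel '22 -8 0 0 1; 20 -7 0 0 1; 18 -6 0 0 1; 16 -5 0 0 1; 14 -5 0 0 1; 12 -4 0 0 1; 8 -3 0 0 1; 5 -2 0 0 1; 0 0 0 0 1; 0 0 0 0 1'; python3 to.py 537.6 107.2 200
```

```text
time: 14.57
tcp_pos: [523.7, 86.3, 196.3]
eef_rot: [-2.753, -1.507, 0.01]
wrist_force: [1.0, 0.3, -0.6]
finger_gap: 23.7
t 14.57 p [523.7  86.3 196.3] yaw 57.4 tilt 0.4 gap 23.722144887387106 F [ 0.97  0.32 -0.57] j [ 0.16  0.25  1.86  0.    1.03 -0.84]
shift [25.1  0.4 -3.8]
```

```bash
python3 -m handwheel '6 0 5 0 1; 6 0 8 0 1; 6 0 8 0 1; 5 0 8 0 1; 0 0 8 0 1; 0 0 5 0 1; 0 0 0 0 1; 0 0 0 0 1; 0 0 0 0 1; 0 0 0 0 1'; python3 to.py 537.6 107.2 140
python3 - <<'E'
from h import *
from cell import get_image
for n in("top","side"):
    d=get_image(n);np.savez(n+"3.npz",**d)
    if n=="top": a=cv2.resize(d["img"][195:315,225:345],(400,400),interpolation=cv2.INTER_CUBIC)
    else: b=cv2.resize(d["img"][160:280,220:340],(400,400),interpolation=cv2.INTER_CUBIC)
cv2.imwrite("pics/r1.png",np.hstack([a,b]))
E
```

```text
time: 15.4
tcp_pos: [535.7, 104.9, 147.8]
eef_rot: [-2.755, -1.503, 0.015]
wrist_force: [-0.3, -0.4, -1.2]
finger_gap: 23.4
t 15.4 p [535.7 104.9 147.8] yaw 57.2 tilt 0.6 gap 23.42936943889643 F [-0.3  -0.43 -1.19] j [ 0.19  0.33  1.87  0.    0.95 -0.81]
shift [3.  0.4 7.7]
```

View pics/r1.png

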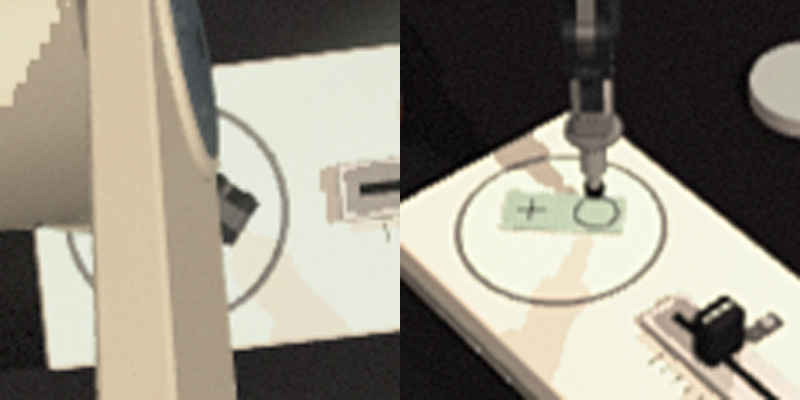

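```bash
python3 -m handwheel '2 0 2 0 1; 1 0 3 0 1; 0 0 3 0 1; 0 0 3 0 1; 0 0 2 0 1; 0 0 0 0 1; 0 0 0 0 1; 0 0 0 0 1; 0 0 0 0 1; 0 0 0 0 1'; python3 to.py 537.9 107.7 120.8
python3 - <<'E'
from h import *
from cell import get_image
d=get_image("side");np.savez("side4.npz",**d);b=cv2.resize(d["img"][180:240,240:320],(800,600),interpolation=cv2.INTER_CUBIC)
cv2.imwrite("pics/r2.png",b)
E
```

```text
time: 16.33
tcp_pos: [538.0, 107.7, 134.5]
eef_rot: [-2.755, -1.503, 0.012]
wrist_force: [0.9, 0.3, -0.5]
finger_gap: 23.6
t 16.33 p [538.  107.7 134.5] yaw 57.2 tilt 0.47 gap 23.600319635486482 F [ 0.88  0.29 -0.53] j [ 0.19  0.35  1.88  0.    0.92 -0.8 ]
shift [-0.  -0.  13.7]
```

View pics/r2.png

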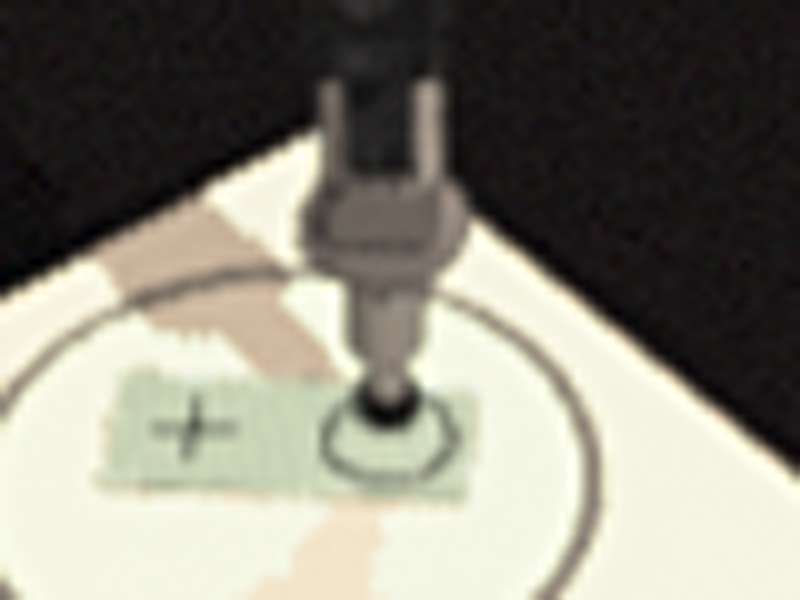

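```bash
python3 - <<'E'
from h import *
d=load("side4")
f=lambda X:(np.array(proj(d,X))-[240,180])*10+4.5
print(f([538,107.7,55.7]),f([538,107.7,48]),f([537.6,107.2,48]))
E
python3 -m handwheel '0 0 2 0 1; 0 0 2 0 1; 0 0 2 0 1; 0 0 1 0 1; 0 0 0 0 1; 0 0 0 0 1; 0 0 0 0 1; 0 0 0 0 1; 0 0 0 0 1; 0 0 0 0 1'; python3 to.py 537.9 107.7 120.8
```

```text
[394.24814021 412.87651359] [395.586084   438.85723604] [395.23284699 440.95971147]
time: 17.22
tcp_pos: [538.2, 107.7, 127.0]
eef_rot: [-2.756, -1.503, 0.011]
wrist_force: [0.2, -0.6, -0.4]
finger_gap: 23.7
t 17.22 p [538.2 107.7 127. ] yaw 57.2 tilt 0.44 gap 23.67784053279702 F [ 0.16 -0.63 -0.43] j [ 0.19  0.36  1.88  0.    0.9  -0.8 ]
shift [-0.1 -0.2  6.2]
```

```bash
python3 -m handwheel '0 0 1.5 0 1; 0 0 1.5 0 1; 0 0 1.5 0 1; 0 0 1 0 1; 0 0 0 0 1; 0 0 0 0 1; 0 0 0 0 1; 0 0 0 0 1; 0 0 0 0 1; 0 0 0 0 1'; python3 to.py 537.9 107.7 120.8
```

```text
time: 18.05
tcp_pos: [538.3, 107.8, 121.7]
eef_rot: [-2.756, -1.503, 0.011]
wrist_force: [-0.4, -0.2, 1.2]
finger_gap: 23.5
t 18.05 p [538.3 107.8 121.7] yaw 57.2 tilt 0.42 gap 23.504029523912624 F [-0.38 -0.24  1.19] j [ 0.19  0.37  1.89  0.    0.89 -0.8 ]
shift [-0.3 -0.2  0.9]
```

```bash
python3 -m handwheel '0 0 0.5 0 1; 0 0 0 0 1; 0 0 0 0 1; 0 0 0 0 1; 0 0 0 0 1; 0 0 0 0 1; 0 0 0 0 1; 0 0 0 0 1; 0 0 0 0 1; 0 0 0 0 1';python3 - <<'E'
from h import *
from cell import get_image,observe
F=[]
for i in range(6):
    d=get_image("side");s=observe();F.append(s["wrist_force"]);
print(np.mean(F,0),s["tcp_pos"],np.abs(s["joint_vel"]).max());b=cv2.resize(d["img"][180:240,240:320],(800,600),interpolation=cv2.INTER_CUBIC)
cv2.imwrite("pics/r3.png",b);cv2.imwrite("pics/r3f.png",d["img"])
E
```

```text
time: 18.88
tcp_pos: [538.2, 107.8, 121.3]
eef_rot: [-2.756, -1.503, 0.011]
wrist_force: [-0.9, -0.0, 1.9]
finger_gap: 23.2
[-0.73108763 -0.30604738  1.7312243 ] [538.20919768 107.78145257 121.25030364] 0.0016318895270559547
```

View pics/r3.png

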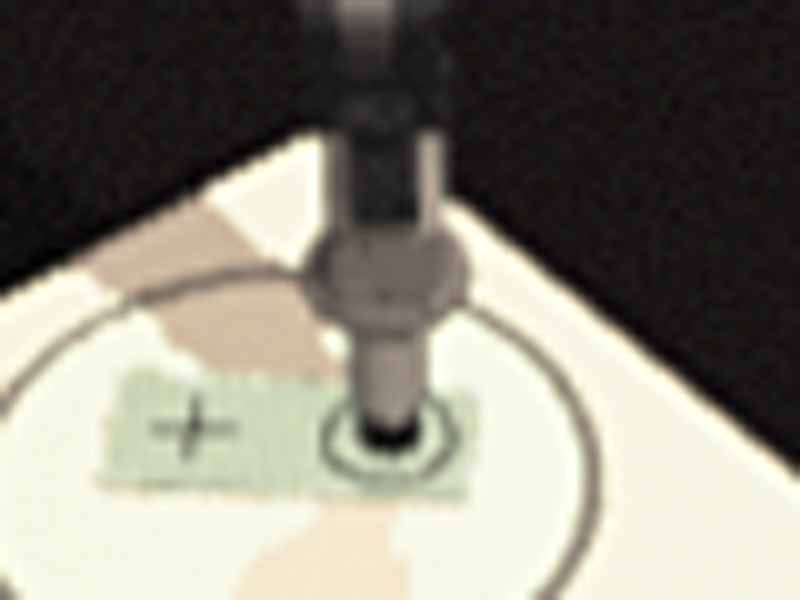

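View pics/r3f.png

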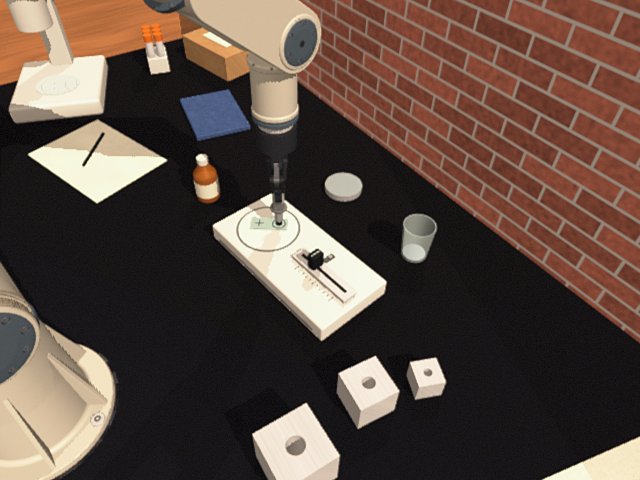

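The foot sits in the ring at (390,435), with the ring centre at about (390,437), and the black foot is about half into the stem. The bottle, beaker and dish are unmoved.

```bash
python3 -c "
from cell import hand_in;print(hand_in())"
```

```text
the job is handed in; nothing more can be done
None
```

I slid the dimmer level with the pointer tab and let go of it. Then I lifted the probe out of the middle holder and pressed its foot inside the etched ring. I handed the job in at about 19 s, still holding it there.

Last checks:
- **Dimmer:** about 1.3 mm past the tab to one side in the top view, and 1 mm to the other side in the side view; both are within the 5 mm limit. I measured this right after letting go, and it still looked level in the final picture.
- **Foot position:** within about 1 mm of the ring centre in the side view. The arm hid the ring from the top camera, so only one view confirms this.
- **Press:** pushed in about 5.5 mm, worked out from tool height. The force is roughly 2.5 to 3 N: the wrist sensor read 1.7 N, and I allowed for about -0.7 N of noisy free-hanging reading.
- **Tilt and motion:** tool tilt is about 0.4° and the arm is at rest.
- **Bystanders:** the bottle, beaker and dish looked unmoved in the final picture; I did not measure their positions.

No check failed. My small moves sometimes overshot or fell short by up to 12 mm, and I corrected these before gripping or pressing anything.

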